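# Load the tea carriage and push it home on its sticking rail

### The arm

A 6-joint arm with a two-finger parallel gripper is mounted at the origin on the work surface. World frame = base frame: x ahead of the robot, y to its left, z up, the work surface at z = 0. Lengths are in m, angles in rad, forces in N, time in s.
With the tool pointing down it reaches from about 0.3 to 0.775 m from the base axis. Payload 14.6 kg.
Tool frame: the origin (TCP) lies at the very end of the fingers, on their centre line; the grasp point (between the pads) lies 19 mm behind it (tcp_to_grasp is the distance from the TCP to the grasp point, in m); y points along the fingers, z is the direction in which the jaws open and shut, and the axes are right-handed (so a half turn about y gives the same grasp; the last joint's range is limited). The gripper opens to 94 mm and grips with 3 to 60 N. Pads are 16 mm wide; open, the fingers measure 119 mm over their backs; the gripper's body (75 mm by 177 mm) begins 78 mm behind the grasp point.
Start: joints at [1.138, 0.3, 1.521, -0, 1.321, -0.067], TCP at [0.197, 0.514, 0.205] pointing down, gripper open.
Joint ranges: [-3.03, 3.03], [-0.79, 2.21], [0.23, 2.52], [-1.04, 4.18], [0, 3.07], [-2.55, 2.55]. Speed limits (rad/s): [2.22, 2.22, 2.57, 3.14, 3.14, 3.14].

### API

Orientations are given as a rotation vector (axis times angle).
In Python, from station import state, grab_frame, hand_in, recognise, pinpoint, tcp_to_grasp gives the robot as it stands.
- The arm moves only by the tool servo_tool, never from a script. Its argument "plan" is a list that holds one entry, the list of rows, each a list of 5 numbers: the shift along the tool's x, y, z in m, then the turn about the tool's y in degrees, then the closure, from 0 (fully open) to 1 (shut). A call has 1 to 5 rows; each row is the pose to reach, as a shift and turn from the pose measured when the call began, along the tool's axes at that moment; what a row does not reach only later rows make up. A row lasts 1/12 s, in which the tool goes at most 41.7 mm and 7.16 degrees, less where a joint would pass 70% of its speed; a pose out of reach is approached as far as the arm can. A call with a gripper value outside its range is refused whole. The fingers move at their own pace and stop on an object; the grip force is fixed at half the most. Time passes only in rows, so rows that repeat a pose let the fingers close. It gives the time, the measured TCP pose, the force and the opening at its end, in the units of the state.
- state(): the state, without advancing time (a new reading comes with each control period).
- grab_frame(name): name is "scene" or "top" or "wrist"; returns a dict with "color" (400x640x3 uint8, red, green, blue), "mtx" (3x3 intrinsics, pixels), "world_from_camera" (4x4, takes a point from camera to world coordinates). Camera axes: x right, y down, z forward; pixel columns grow to the right and rows downward; lengths in m; the calibration is good to about 2 mm. A picture is of the moment at which its call begins. There is no depth.
- hand_in(): hands the job in, once; it reports no verdict.
Trained networks look in the newest picture that a camera, given by its name, has taken for a name from the list of things; names that differ only in an ending like _2 or _b are one class to them, and where a whole thing is asked for, a point or a joint stands for the part that bears it (a point fixed in the world has none). Each returns a list of dicts, best first, with "conf" (0 to 1); they miss things now and then, are a little off and sometimes report something else, mostly with a low value. They report only what shows in the picture. A call takes as long as a camera call.
- recognise(camera, name): "xyz" ([x, y, z] in m, in world coordinates, good to about 4 mm: the middle of the surface that is visible of it).
- pinpoint(camera, name): "xyz" ([x, y, z] in m, in world coordinates, good to about 4 mm: a listed point, or the origin of a listed thing).
The state is a dict: "t": time; "joint_positions": joint angles; "joint_vel": joint speeds; "joint_torque": joint torques, N m; "position": TCP position; "tool_rot": TCP orientation; "ft_force": force on the tool from outside, world axes, zero at the start; "wrist_torque": the same for the moment, N m; "finger_gap": opening from 0.0 (shut) to 1.0 (fully open).
Only numpy, scipy, OpenCV 4.12 (cv2) and the standard library are available. Lean on these libraries where they do the work, as an engineer would, in place of code of your own. Each camera call takes 0.05 s, during which the arm holds its last target. There are 200 camera calls.

### The job

Set the steel tea canister gently upright in the round cup of the sliding carriage. Then push the carriage, which is stuck, along its rail into the grey soft-close box: work it loose and slide it without shooting or ramming it until you feel it press into the hidden end stop, and leave it there against the stop with the canister standing in its cup. Leave all the other things on the deck where they are.

Things in the scene. Friction and masses are not known exactly. Their poses are not given: they have to be found in the camera images.
- canister: the stainless steel tea canister: a loose closed round tin 56 mm in diameter, 75 mm tall, about 0.2 kg. Origin: centre of its underside, z up.
- slide: the slide unit, fixed to the deck: steel base plate 80 mm wide, 440 mm long, 6 mm thick. Origin: centre of its underside; y runs along the rail, the way the carriage must travel (to the grey box), x across, z up. Turned by up to 0.4 rad. The carriage starts with its origin at y = -147 mm in this frame; its plate is 78 mm wide, 114 mm long, its top 20 mm above the deck.
- carriage: aluminium carriage; slides only along the slide's +y, axes parallel to it. Origin: on the rail's middle line under the centre of its round cup, at deck height. Stuck at its start in a sprung catch: 10 to 18 N of push frees it within the first 10 mm; then it drags with 2 to 3 N and stays where it is left. A tongue 22 mm wide runs from its front into the grey box.
- cup_floor (a point): centre of the flat floor of the carriage's round cup, 20 mm above the deck; the cup's wall is 14 mm high, 66 mm inside diameter, 74 mm outside. Moves with the carriage; axes as the carriage.
- tab_back (a point): point on the back (-y) face of the carriage's upright push tab, 73 mm behind the cup's centre, 50 mm above the deck. The tab is 50 mm wide across the rail, 10 mm thick, its top 72 mm above the deck; 26 mm of free room between it and the cup's wall. Moves with the carriage; axes as the carriage.
- dock: grey plastic soft-close box over the far end of the rail, 70 mm wide, 170 mm long, 42 mm tall. Origin and axes are the slide's, NOT the end stop's. The stop is inside, unseen, its place differs: met after 85 to 125 mm of travel. It is a spring buffer, 1.2 N per mm, gives 10 mm, then hard. It must not be pressed with more than 22 N.
- buffer (a joint): how far the hidden buffer is squeezed, in m: 0 until the tongue meets it, 0.010 when it bottoms out. When the carriage is let go it springs back until its drag holds the buffer, leaving about 2.5 mm of squeeze.
- mug: bystander, to be left alone: a white ceramic mug, 76 mm wide, 85 mm tall, with a side handle. Origin: centre of its underside.
- plate: bystander, to be left alone: a white melamine plate, 140 mm wide, 18 mm tall. Origin: centre of its underside.
- gift_tin: bystander, to be left alone: a closed hinged tin gift case, 110 x 160 mm, 70 mm tall. Origin: centre of its underside.
- peg_jar: bystander, to be left alone: a glass jar with a steel lid, 72 mm wide, 90 mm tall. Origin: centre of its underside.
- soap_bottle: bystander, to be left alone: a plastic soap bottle, 60 mm wide, 160 mm tall. Origin: centre of its underside.
- bowl: bystander, to be left alone: a ceramic bowl, 120 mm wide, 50 mm tall. Origin: centre of its underside.

How it is judged:
On the way, in this order (a step that is already met when the one before it is completed fails the run):
1. the canister stands in the cup, let go, with the carriage still at its start (horizontal distance between canister and cup_floor below 0.009 m and z of canister in the frame of cup_floor between -0.004 and 0.004 m and angle between canister's own z axis and vertical below 0.08 rad and contact force between canister and the fingers below 0.05 N and y of carriage in the frame of slide below -0.127 m), for 0.2 s.
2. the carriage has broken free (30 mm of travel) (y of carriage in the frame of slide above -0.117 m), for 0.1 s.
3. the carriage presses into the hidden buffer (value of joint buffer above 0.001 m), for 0.2 s.
At the end, for the whole second after the job is handed in: The carriage rests against the hidden end stop, still squeezing the buffer by more than 1 mm, and the canister stands upright (within 0.08 rad) on the floor of the cup (within 4 mm in height, 9 mm of its centre); both at rest (horizontal distance between canister and cup_floor below 0.009 m and z of canister in the frame of cup_floor between -0.004 and 0.004 m and angle between canister's own z axis and vertical below 0.08 rad and value of joint buffer above 0.001 m and linear speed of carriage below 0.01 m/s and linear speed of canister below 0.02 m/s); the robot touches nothing.
It fails at once if the hidden end stop is pressed with more than 22 N (contact force between carriage and dock above 22 N).
It fails at once if the carriage shoots along faster than 0.3 m/s (linear speed of carriage above 0.3 m/s).
It fails at once if the canister is dropped: it falls faster than 0.6 m/s while out of the fingers (linear speed of canister above 0.6 m/s and contact force between canister and the fingers below 0.05 N).
It fails at once if another thing on the deck is moved more than 20 mm (distance of any of mug, plate, gift_tin, peg_jar, soap_bottle, bowl from where it was at the start of the episode above 0.02 m).
It also fails if it takes over 64 s, if anything falls off the work surface, if the arm or the gripper's body presses on something with over 40 N, if the wrist force passes 120 N, or if a joint passes its speed limit or range.

## Working session

There is one attempt and no reset: what is moved stays moved. The work goes in short steps, Python scripts to look and compute and a tool call to move; the robot and the scene stay as the last step left them, time stands still between calls to the robot, and variables do not carry over. Pictures are saved under pics/ and viewed, about 8 in all and at most 12, crops included, and the job is handed in when it is done.

Besides the shell and the picture viewer there is one more tool, called after "Request:" as name(argument=value, ...) on one line, values as JSON. servo_tool: Moves the arm, as the interface text tells. Its arguments: {"type":"object","properties":{"plan":{"type":"array","items":{"type":"array","items":{"type":"array","items":{"type":"number"}}}}},"required":["plan"]}

```bash
ls; mkdir -p pics
python3 - <<'E'
from station import *
import cv2,numpy as np
s=state();print({k:np.round(v,3).tolist() for k,v in s.items()}, tcp_to_grasp)
for c in("top","scene"):
    f=grab_frame(c);cv2.imwrite(f"pics/{c}0.png",f["color"][...,::-1])
    print(c,np.round(f["mtx"],1).tolist(),np.round(f["world_from_camera"],3).tolist())
    for n in("canister","cup_floor","tab_back","slide","carriage","dock","mug","plate","gift_tin","peg_jar","soap_bottle","bowl"):
        r=pinpoint(c,n);print(n,[(np.round(d["xyz"],3).tolist(),round(d["conf"],2)) for d in r[:2]])
E
```

```text
pics
{'t': 0.0, 'joint_positions': [1.138, 0.3, 1.522, -0.0, 1.321, -0.067], 'joint_vel': [0.002, -0.001, 0.0, -0.001, 0.001, -0.001], 'joint_torque': [0.001, -53.182, -35.274, 0.071, 0.025, -0.0], 'position': [0.197, 0.513, 0.205], 'tool_rot': [-1.553, 0.287, -0.287], 'ft_force': [-0.601, -0.656, 0.118], 'wrist_torque': [-0.01, -0.078, 0.043], 'finger_gap': 0.999} 0.0188
top [[488.6, 0.0, 306.7], [0.0, 488.6, 198.6], [0.0, 0.0, 1.0]] [[-0.095, -0.97, 0.223, 0.275], [-0.995, 0.094, -0.017, 0.032], [-0.005, -0.224, -0.975, 1.267], [0.0, 0.0, 0.0, 1.0]]
canister [([0.439, 0.127, -0.003], 0.78)]
cup_floor [([0.557, -0.17, 0.015], 0.73), ([0.778, 0.027, 0.0], 0.28)]
tab_back [([0.537, -0.237, 0.052], 0.93), ([0.556, -0.17, 0.014], 0.4)]
slide [([0.592, -0.023, 0.003], 0.84)]
carriage [([0.554, -0.169, 0.001], 0.79)]
dock []
mug [([0.411, 0.272, 0.004], 0.98)]
plate [([0.579, 0.372, 0.002], 0.73)]
gift_tin [([0.776, -0.146, 0.001], 0.94)]
peg_jar [([0.348, -0.321, -0.0], 0.92)]
soap_bottle [([0.698, 0.354, 0.0], 0.74)]
bowl [([0.779, 0.028, 0.001], 0.56)]
scene [[409.3, 0.0, 317.9], [0.0, 409.3, 201.6], [0.0, 0.0, 1.0]] [[-0.606, 0.662, -0.441, 0.992], [0.796, 0.503, -0.338, 0.337], [-0.002, -0.555, -0.832, 0.879], [0.0, 0.0, 0.0, 1.0]]
canister [([0.44, 0.134, 0.002], 0.76)]
cup_floor [([0.556, -0.169, 0.016], 0.73)]
tab_back [([0.54, -0.235, 0.047], 0.74)]
slide [([0.591, -0.021, -0.002], 0.81)]
carriage [([0.557, -0.171, 0.0], 0.86)]
dock [([0.592, -0.028, 0.002], 0.75)]
mug [([0.415, 0.273, 0.004], 0.58)]
plate [([0.575, 0.368, 0.0], 0.8), ([0.539, -0.235, 0.052], 0.67)]
gift_tin [([0.777, -0.151, -0.004], 0.58)]
peg_jar [([0.351, -0.318, 0.004], 0.7)]
soap_bottle [([0.696, 0.351, 0.001], 0.82)]
bowl [([0.779, 0.028, 0.001], 0.74)]
```

View pics/top0.png

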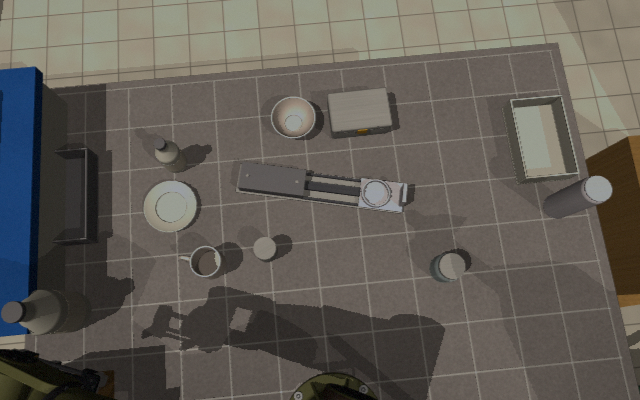

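Run:
```python
from station import *
import numpy as np
from scipy.spatial.transform import Rotation as R
s=state();print(np.round(R.from_rotvec(s["tool_rot"]).as_matrix(),3))
d=np.array([.557,-.170])-np.array([.5385,-.236]);e=np.array([.5915,-.022])-np.array([.5565,-.17])
print(np.arctan2(-d[0],d[1]),np.arctan2(-e[0],e[1]),np.linalg.norm(d),np.linalg.norm(e))
```

```text
[[ 0.934 -0.     0.358]
 [-0.358 -0.     0.934]
 [-0.    -1.    -0.   ]]
-0.273289680882071 -0.2322201847878362 0.06854378162897054 0.1520822146077575
```

The top view shows the canister at (264,249), cup at (376,193), tab at (404,194), dock around (272,180) and mug at (205,262), which agrees with the network positions. The rail yaw is about -0.235 rad.

Request:
servo_tool(plan=[[[0.364,0,-0.27,82.5,0],[0.364,0,-0.27,82.5,0],[0.364,0,-0.27,82.5,0],[0.364,0,-0.27,82.5,0],[0.364,0,-0.27,82.5,0]]])

```text
t: 1.72
position: [0.3091, 0.3361, 0.2056]
tool_rot: [-1.427, 0.776, -0.777]
ft_force: [0.9, 0.4, 0.4]
finger_gap: 0.996
```

```bash
cat > h.py <<'E'
from station import *
import numpy as np, sys, cv2
from scipy.spatial.transform import Rotation as R
def go(x,y,z,yaw=-0.236):
    "shift in tool axes to world TCP target, turn so tool z has the yaw"
    s=state();M=R.from_rotvec(s["tool_rot"]).as_matrix()
    d=M.T@(np.array([x,y,z])-s["position"]);c=np.arctan2(M[1,2],M[0,2])
    t=(yaw-c+np.pi)%(2*np.pi)-np.pi
    print("t",round(s["t"],2),"pos",np.round(s["position"],4),"F",np.round(s["ft_force"],1),"gap",round(s["finger_gap"],3),"shift",np.round(d,4),"turn",round(-np.degrees(t),2),"tilt",np.round(M[:,1],3))
E
python3 -c "from h import *;go(.44,.131,.15)"
```

```text
t 1.72 pos [0.3091 0.3361 0.2056] F [0.9 0.4 0.4] gap 0.996 shift [ 0.2433  0.0555 -0.0016] turn 46.43 tilt [ 0.  0. -1.]
```

Request:
servo_tool(plan=[[[0.243,0.03,-0.002,46.4,0],[0.243,0.03,-0.002,46.4,0],[0.243,0.03,-0.002,46.4,0],[0.243,0.03,-0.002,46.4,0],[0.243,0.03,-0.002,46.4,0]]])

```text
t: 2.13
position: [0.4199, 0.1612, 0.1803]
tool_rot: [-1.184, 1.246, -1.247]
ft_force: [0.8, -0.2, -0.7]
finger_gap: 0.999
```

```bash
python3 -c "
from h import *
go(.44,.131,.15)
f=grab_frame('wrist');cv2.imwrite('pics/w1.png',f['color'][...,::-1])
print(pinpoint('wrist','canister'),pinpoint('top','canister'))"
```

```text
t 2.13 pos [0.4199 0.1612 0.1803] F [ 0.8 -0.2 -0.7] gap 0.999 shift [0.0291 0.0303 0.0216] turn 10.59 tilt [ 0.001  0.    -1.   ]
[{'xyz': [0.4321, 0.1322, 0.0036], 'conf': 0.93}] [{'xyz': [0.4393, 0.1272, -0.0028], 'conf': 0.78}]
```

Request:
servo_tool(plan=[[[0.029,0.03,0.019,10.6,0],[0.029,0.03,0.019,10.6,0],[0.029,0.03,0.019,10.6,0],[0.029,0.03,0.019,10.6,0]]])

```text
t: 2.62
position: [0.4372, 0.132, 0.1502]
tool_rot: [-1.091, 1.378, -1.377]
ft_force: [-0.4, -0.5, 0.5]
finger_gap: 0.999
```

```bash
python3 -c "
from h import *
go(.438,.131,.038)
f=grab_frame('wrist');cv2.imwrite('pics/w2.png',f['color'][...,::-1])
np.savez('w2.npz',**f);print(f['mtx'].round(1).tolist(),f['world_from_camera'].round(4).tolist())
print(pinpoint('wrist','canister'))"
```

```text
t 2.62 pos [0.4372 0.132  0.1502] F [-0.4 -0.5  0.5] gap 0.999 shift [0.0008 0.1122 0.001 ] turn 0.27 tilt [-0.  0. -1.]
[[308.8, 0.0, 321.2], [0.0, 308.8, 195.7], [0.0, 0.0, 1.0]] [[0.9733, -0.2228, -0.0555, 0.4525], [-0.2296, -0.9456, -0.2304, 0.1981], [-0.0012, 0.237, -0.9715, 0.3306], [0.0, 0.0, 0.0, 1.0]]
[{'xyz': [0.4305, 0.1289, 0.0023], 'conf': 0.93}]
```

View pics/w2.png

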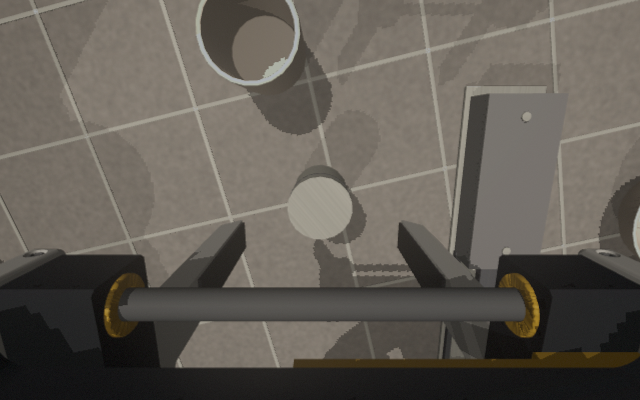

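The canister lid is centred at about (320,208), with the fingers either side of it and clear of the mug at (248,40) and the dock.

```bash
cat >> h.py <<'E'
def px(f,u,v,z):
    T=f["world_from_camera"];d=T[:3,:3]@np.linalg.solve(f["mtx"],[u,v,1]);return T[:3,3]+d*(z-T[2,3])/d[2]
E
python3 -c "
from h import *
f=np.load('w2.npz')
c=px(f,320,208,.075);print(c,np.linalg.norm(px(f,288,208,.075)-px(f,352,208,.075)))
go(c[0],c[1],.038)"
```

```text
[0.43435121 0.12711675 0.075     ] 0.055064741841470664
t 2.72 pos [0.4374 0.1323 0.1507] F [ 0.2 -0.3 -0. ] gap 1.001 shift [ 0.0058  0.1127 -0.0019] turn 0.3 tilt [ 0.001  0.    -1.   ]
```

Request:
servo_tool(plan=[[[0.005,0.04,-0.002,0.3,0],[0.005,0.08,-0.002,0.3,0],[0.005,0.112,-0.002,0.3,0],[0.005,0.112,-0.002,0.3,0],[0.005,0.112,-0.002,0.3,0]]])

```text
t: 3.13
position: [0.4341, 0.1286, 0.0391]
tool_rot: [-1.09, 1.38, -1.379]
ft_force: [0.4, -0.3, 0.4]
finger_gap: 0.995
```

Request:
servo_tool(plan=[[[0,0,0,0,0.6],[0,0,0,0,0.6],[0,0,0,0,0.6],[0,0,0,0,0.6],[0,0,0,0,0.6]]])

```text
t: 3.55
position: [0.4345, 0.1286, 0.0399]
tool_rot: [-1.089, 1.379, -1.379]
ft_force: [-0.6, -0.4, 0.8]
finger_gap: 0.685
```

```bash
python3 -c "from h import *;go(.556,-.17,.16)"
```

```text
t 3.55 pos [0.4345 0.1286 0.0399] F [-0.6 -0.4  0.8] gap 0.685 shift [ 0.2623 -0.1202  0.1874] turn 0.14 tilt [ 0.001  0.    -1.   ]
```

Request:
servo_tool(plan=[[[0,0,0,0,0.8],[0,0,0,0,0.8],[0,0,0,0,0.8],[0,0,0,0,0.8]]])

```text
t: 3.88
position: [0.4347, 0.1287, 0.0403]
tool_rot: [-1.088, 1.379, -1.379]
ft_force: [-0.4, -0.5, 6.8]
finger_gap: 0.588
```

Request:
servo_tool(plan=[[[0,-0.03,0,0,0.8],[0,-0.07,0,0,0.8],[0,-0.1,0,0,0.8],[0,-0.12,0,0,0.8],[0,-0.12,0,0,0.8]]])

```text
t: 4.3
position: [0.436, 0.1289, 0.1639]
tool_rot: [-1.083, 1.375, -1.38]
ft_force: [1.5, 0.3, -1.7]
finger_gap: 0.59
```

```bash
python3 -c "from h import *;go(.556,-.17,.16)"
```

```text
t 4.3 pos [0.436  0.1289 0.1639] F [ 1.5  0.3 -1.7] gap 0.59 shift [0.263  0.0042 0.1859] turn 0.14 tilt [ 0.007  0.002 -1.   ]
```

Request:
servo_tool(plan=[[[0.02,0,0.014,0,0.8],[0.05,0,0.035,0,0.8],[0.08,0,0.056,0,0.8],[0.11,0,0.077,0,0.8],[0.14,0,0.099,0,0.8]]])

```text
t: 4.72
position: [0.4996, -0.0318, 0.1624]
tool_rot: [-1.084, 1.377, -1.379]
ft_force: [0.4, 1.1, -2.3]
finger_gap: 0.592
```

Request:
servo_tool(plan=[[[0.03,0,0.021,0,0.8],[0.055,0,0.039,0,0.8],[0.075,0,0.053,0,0.8],[0.075,0,0.053,0,0.8],[0.075,0,0.053,0,0.8]]])

```text
t: 5.13
position: [0.5332, -0.1178, 0.1604]
tool_rot: [-1.085, 1.381, -1.379]
ft_force: [-0.7, 0.1, -3.3]
finger_gap: 0.59
```

```bash
python3 -c "
from h import *
go(.556,-.17,.16)
f=grab_frame('wrist');cv2.imwrite('pics/w3.png',f['color'][...,::-1])
np.savez('w3.npz',**f)
for n in ('canister','cup_floor','tab_back','carriage'): print(n,pinpoint('wrist',n),pinpoint('top',n)[:1])"
```

```text
t 5.13 pos [ 0.5332 -0.1178  0.1604] F [-0.7  0.1 -3.3] gap 0.59 shift [0.0455 0.0003 0.0343] turn 0.05 tilt [ 0.002  0.003 -1.   ]
canister [{'xyz': [0.5317, -0.1178, 0.1196], 'conf': 0.94}] [{'xyz': [0.4393, 0.1272, -0.0028], 'conf': 0.78}]
cup_floor [{'xyz': [0.5602, -0.1666, 0.0208], 'conf': 0.7}] [{'xyz': [0.5573, -0.1698, 0.0153], 'conf': 0.73}]
tab_back [] [{'xyz': [0.5367, -0.2366, 0.0525], 'conf': 0.93}]
carriage [{'xyz': [0.5559, -0.1691, 0.0011], 'conf': 0.9}] [{'xyz': [0.5537, -0.169, 0.0008], 'conf': 0.79}]
```

View pics/w3.png

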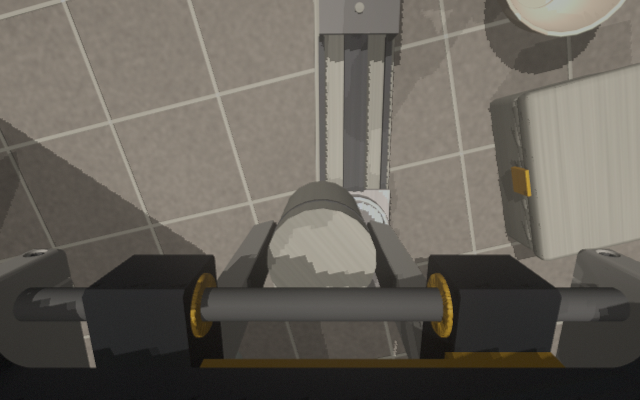

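The canister is held upright and the rail runs vertically in the picture (x about 318 to 392), so the yaw is good. The cup is hidden behind the canister, so I'll measure it in the first top and scene pictures.

```bash
python3 -c "
import cv2,numpy as np
a=cv2.imread('pics/top0.png')[165:225,345:415];b=cv2.imread('pics/scene0.png')
a=cv2.resize(a,None,fx=6,fy=6,interpolation=cv2.INTER_CUBIC)
from h import *
f=grab_frame('scene');T=np.linalg.inv(f['world_from_camera']);p=f['mtx']@(T@[.556,-.17,.034,1])[:3];p=p/p[2];print(p)
u,v=int(p[0])-33,int(p[1])-30;print(u,v)
b=cv2.resize(b[v:v+60,u:u+66],None,fx=6,fy=6,interpolation=cv2.INTER_CUBIC)
cv2.imwrite('pics/crop.png',np.hstack([a[:360],b[:360]]))"
```

```text
[265.01927927 173.07747671   1.        ]
232 143
```

View pics/crop.png

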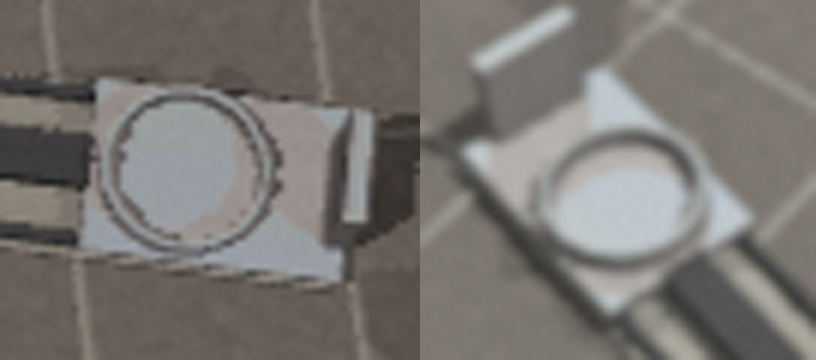

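The left crop (top view) shows the cup rim centred at (186,170), with the tab top at about (358,166). The right crop (scene view) shows the rim at (620,197).

```bash
python3 -c "
from h import *
f=grab_frame('top');g=grab_frame('scene')
c=px(f,375.7,192.9,.034);d=px(g,265.0,175.5,.034);print(c,d,'tab',px(f,404.3,192.2,.072))
print(pinpoint('top','canister'),pinpoint('scene','canister'))
print('wrist corner', px(np.load('w3.npz'),389,190,.02))
m=(c+d)/2;go(m[0],m[1],.1)"
```

```text
[ 0.55541667 -0.16848853  0.034     ] [ 0.56199087 -0.16478741  0.034     ] tab [ 0.54165985 -0.23407096  0.072     ]
[] [{'xyz': [0.538, -0.1163, 0.1245], 'conf': 0.84}]
wrist corner [ 0.60205974 -0.13815343  0.02      ]
t 5.83 pos [ 0.5338 -0.117   0.1625] F [-0.8  0.4 -2.5] gap 0.59 shift [0.0427 0.0625 0.0354] turn 0.15 tilt [ 0.005  0.002 -1.   ]
```

```bash
python3 -c "
from h import *
go(.556,-.168,.09)"
```

```text
t 5.83 pos [ 0.5338 -0.117   0.1625] F [-0.8  0.4 -2.5] gap 0.59 shift [0.0447 0.0725 0.0331] turn 0.15 tilt [ 0.005  0.002 -1.   ]
```

Request:
servo_tool(plan=[[[0.025,0.02,0.02,0,0.8],[0.045,0.04,0.033,0,0.8],[0.045,0.06,0.033,0,0.8],[0.045,0.073,0.033,0,0.8],[0.045,0.073,0.033,0,0.8]]])

```text
t: 6.25
position: [0.5545, -0.1681, 0.0864]
tool_rot: [-1.087, 1.381, -1.376]
ft_force: [-0.2, 0.6, -3.2]
finger_gap: 0.59
```

```bash
python3 -c "
from h import *
go(.556,-.168,.06)
f=grab_frame('scene');cv2.imwrite('pics/s2.png',cv2.resize(f['color'][110:230,190:340,::-1],None,fx=5,fy=5,interpolation=cv2.INTER_CUBIC))"
```

```text
t 6.25 pos [ 0.5545 -0.1681  0.0864] F [-0.2  0.6 -3.2] gap 0.59 shift [-0.0004  0.0264  0.0015] turn 0.12 tilt [ 0.     0.004 -1.   ]
```

View pics/s2.png

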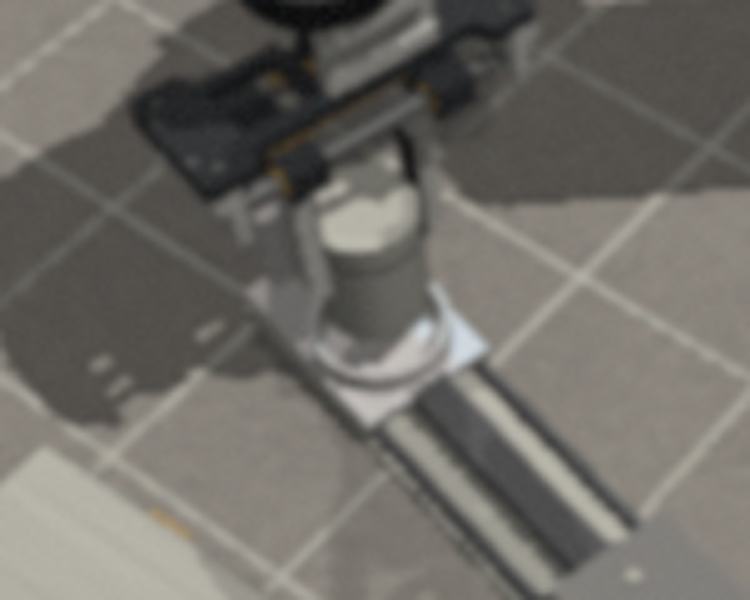

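The canister hangs just above the cup with its foot at about (378,345) and the rim at about (382,331), so it is centred within a few mm. I'll lower it gently.

Request:
servo_tool(plan=[[[0,0.006,0,0,0.8],[0,0.012,0,0,0.8],[0,0.017,0,0,0.8],[0,0.019,0,0,0.8],[0,0.019,0,0,0.8]]])

```text
t: 6.72
position: [0.5552, -0.1679, 0.0691]
tool_rot: [-1.086, 1.379, -1.377]
ft_force: [0.1, 0.7, -2.7]
finger_gap: 0.593
```

Request:
servo_tool(plan=[[[0,0.003,0,0,0.8],[0,0.005,0,0,0.8],[0,0.007,0,0,0.8],[0,0.007,0,0,0.8]]])

```text
t: 7.05
position: [0.555, -0.1678, 0.0617]
tool_rot: [-1.086, 1.38, -1.377]
ft_force: [0.3, -0.2, -2.9]
finger_gap: 0.59
```

Request:
servo_tool(plan=[[[0,0.001,0,0,0.8],[0,0.002,0,0,0.8],[0,0.003,0,0,0.8],[0,0.003,0,0,0.8]]])

```text
t: 7.38
position: [0.5553, -0.1678, 0.0602]
tool_rot: [-1.086, 1.379, -1.377]
ft_force: [-6.2, 3.4, 14.8]
finger_gap: 0.587
```

Contact came at the expected height, so I'll release it.

Request:
servo_tool(plan=[[[0,-0.001,0,0,0.4],[0,-0.001,0,0,0.2],[0,-0.001,0,0,0.1],[0,-0.001,0,0,0.1],[0,-0.001,0,0,0.1]]])

```text
t: 7.8
position: [0.5552, -0.1678, 0.0611]
tool_rot: [-1.086, 1.379, -1.377]
ft_force: [-0.2, -0.1, 0.2]
finger_gap: 0.845
```

Request:
servo_tool(plan=[[[0,0,0,0,0.1],[0,0,0,0,0.1],[0,-0.03,0,0,0.1],[0,-0.07,0,0,0.1],[0,-0.11,0,0,0.1]]])

```text
t: 8.22
position: [0.5544, -0.168, 0.1718]
tool_rot: [-1.087, 1.381, -1.376]
ft_force: [1.3, -0.1, 0.9]
finger_gap: 0.901
```

```bash
python3 -c "
from h import *
go(.533,-.265,.17)
f=grab_frame('wrist');cv2.imwrite('pics/w4.png',f['color'][...,::-1])
np.savez('w4.npz',**f)
for n in ('canister','cup_floor','tab_back','carriage'): print(n,pinpoint('wrist',n)[:1])"
```

```text
t 8.22 pos [ 0.5544 -0.168   0.1718] F [ 1.3 -0.1  0.9] gap 0.901 shift [0.0994 0.0015 0.0016] turn 0.16 tilt [ 0.     0.004 -1.   ]
canister [{'xyz': [0.554, -0.1668, 0.0204], 'conf': 0.62}]
cup_floor []
tab_back [{'xyz': [0.5429, -0.2359, 0.0497], 'conf': 0.67}]
carriage []
```

View pics/w4.png

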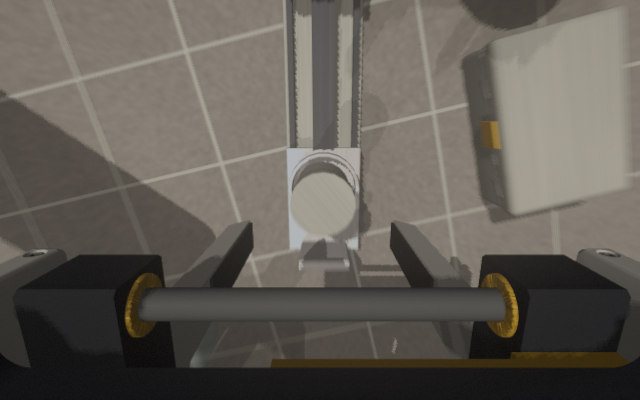

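The canister stands in the cup, lid at (324,200), and the carriage is still at its start. Next I go behind the tab, at (324,260), with the fingers closed.

Request:
servo_tool(plan=[[[0.035,0,0,0,1],[0.075,0,0,0,1],[0.105,0,0,0,1],[0.11,0,0,0,1],[0.11,0,0,0,1]]])

```text
t: 8.88
position: [0.5283, -0.2762, 0.1682]
tool_rot: [-1.086, 1.384, -1.377]
ft_force: [0.1, 0.0, 0.3]
finger_gap: 0.581
```

Request:
servo_tool(plan=[[[0,0,0,0,1],[0,0,0,0,1],[0,0,0,0,1],[0,0,0,0,1],[0,0,0,0,1]]])

```text
t: 9.3
position: [0.5285, -0.2755, 0.1682]
tool_rot: [-1.086, 1.383, -1.376]
ft_force: [-0.9, 0.3, -0.3]
finger_gap: 0.224
```

```bash
python3 -c "
from h import *
go(.5305,-.272,.045)
f=grab_frame('wrist');print(pinpoint('wrist','tab_back'),pinpoint('wrist','canister'))"
```

```text
t 9.3 pos [ 0.5285 -0.2755  0.1682] F [-0.9  0.3 -0.3] gap 0.224 shift [-0.0033  0.1233  0.0013] turn 0.07 tilt [-0.001  0.005 -1.   ]
[{'xyz': [0.54, -0.2369, 0.0522], 'conf': 0.9}] [{'xyz': [0.5532, -0.1664, 0.0193], 'conf': 0.72}]
```

Request:
servo_tool(plan=[[[0,0.04,0.002,0,1],[0,0.08,0.002,0,1],[0,0.11,0.002,0,1],[0,0.123,0.002,0,1],[0,0.123,0.002,0,1]]])

```text
t: 9.87
position: [0.5291, -0.2751, 0.0426]
tool_rot: [-1.088, 1.388, -1.373]
ft_force: [-0.5, -0.3, -0.4]
finger_gap: 0.003
```

Request:
servo_tool(plan=[[[-0.006,0,0,0,1],[-0.012,0,0,0,1],[-0.018,0,0,0,1],[-0.022,0,0,0,1],[-0.022,0,0,0,1]]])

```text
t: 10.28
position: [0.535, -0.2529, 0.0439]
tool_rot: [-1.088, 1.386, -1.373]
ft_force: [0.6, -0.1, 0.1]
finger_gap: 0.004
```

```bash
python3 -c "
from h import *
go(.538,-.239,.045)"
```

```text
t 10.28 pos [ 0.535  -0.2529  0.0439] F [ 0.6 -0.1  0.1] gap 0.004 shift [-0.0142 -0.001  -0.0003] turn 0.09 tilt [-0.003  0.006 -1.   ]
```

Request:
servo_tool(plan=[[[-0.002,0,0,0,1],[-0.004,0,0,0,1],[-0.006,0,0,0,1],[-0.007,0,0,0,1],[-0.008,0,0,0,1]]])

```text
t: 10.7
position: [0.5368, -0.2462, 0.0444]
tool_rot: [-1.089, 1.384, -1.375]
ft_force: [-3.6, -11.0, 2.9]
finger_gap: 0.006
```

Request:
servo_tool(plan=[[[-0.001,0,0,0,1],[-0.002,0,0,0,1],[-0.003,0,0,0,1],[-0.003,0,0,0,1]]])

```text
t: 11.03
position: [0.5373, -0.2442, 0.0444]
tool_rot: [-1.089, 1.384, -1.376]
ft_force: [-1.9, -7.1, -0.2]
finger_gap: 0.009
```

Request:
servo_tool(plan=[[[-0.001,0,0,0,1],[-0.002,0,0,0,1],[-0.003,0,0,0,1],[-0.004,0,0,0,1],[-0.004,0,0,0,1]]])

```text
t: 11.45
position: [0.5381, -0.2408, 0.0444]
tool_rot: [-1.09, 1.384, -1.377]
ft_force: [-0.9, -4.4, 0.2]
finger_gap: 0.006
```

Request:
servo_tool(plan=[[[-0.001,0,0,0,1],[-0.002,0,0,0,1],[-0.003,0,0,0,1],[-0.004,0,0,0,1],[-0.005,0,0,0,1]]])

```text
t: 11.87
position: [0.5392, -0.2357, 0.0444]
tool_rot: [-1.09, 1.384, -1.377]
ft_force: [-1.1, -3.2, 0.7]
finger_gap: 0.005
```

Request:
servo_tool(plan=[[[-0.001,0,0,0,1],[-0.002,0,0,0,1],[-0.003,0,0,0,1],[-0.004,0,0,0,1],[-0.005,0,0,0,1]]])

```text
t: 12.28
position: [0.5404, -0.2307, 0.0444]
tool_rot: [-1.09, 1.384, -1.377]
ft_force: [-2.1, -3.8, 0.6]
finger_gap: 0.007
```

```bash
python3 -c "
from h import *
go(.555,-.168,.045)
f=grab_frame('wrist');print(pinpoint('wrist','tab_back'),pinpoint('wrist','canister'))"
```

```text
t 12.28 pos [ 0.5404 -0.2307  0.0444] F [-2.1 -3.8  0.6] gap 0.007 shift [-0.0644 -0.0005 -0.0004] turn 0.06 tilt [-0.003  0.003 -1.   ]
[{'xyz': [0.5451, -0.2207, 0.0479], 'conf': 0.63}, {'xyz': [0.5594, -0.1469, 0.0238], 'conf': 0.25}] [{'xyz': [0.5578, -0.1479, 0.023], 'conf': 0.81}]
```

Request:
servo_tool(plan=[[[-0.003,0,0,0,1],[-0.007,0,0,0,1],[-0.011,0,0,0,1],[-0.015,0,0,0,1],[-0.019,0,0,0,1]]])

```text
t: 12.85
position: [0.5449, -0.2116, 0.0444]
tool_rot: [-1.09, 1.384, -1.376]
ft_force: [-2.8, -3.2, 0.5]
finger_gap: 0.004
```

Request:
servo_tool(plan=[[[-0.004,0,0,0,1],[-0.008,0,0,0,1],[-0.012,0,0,0,1],[-0.016,0,0,0,1],[-0.02,0,0,0,1]]])

```text
t: 13.27
position: [0.5495, -0.1917, 0.0444]
tool_rot: [-1.09, 1.385, -1.376]
ft_force: [-2.2, -2.6, 0.3]
finger_gap: 0.004
```

Request:
servo_tool(plan=[[[-0.004,0,0,0,1],[-0.008,0,0,0,1],[-0.012,0,0,0,1],[-0.016,0,0,0,1],[-0.018,0,0,0,1]]])

```text
t: 13.68
position: [0.5537, -0.1736, 0.0444]
tool_rot: [-1.09, 1.385, -1.376]
ft_force: [-2.1, -2.5, 0.2]
finger_gap: 0.006
```

```bash
python3 -c "
from h import *
go(.5365,-.247,.045)
f=grab_frame('wrist');print(pinpoint('wrist','tab_back'),pinpoint('wrist','canister'))"
```

```text
t 13.68 pos [ 0.5537 -0.1736  0.0444] F [-2.1 -2.5  0.2] gap 0.006 shift [ 0.0754 -0.0008  0.0003] turn 0.09 tilt [-0.004  0.003 -1.   ]
[] [{'xyz': [0.5706, -0.0917, 0.0214], 'conf': 0.57}]
```

Request:
servo_tool(plan=[[[-0.002,0,0,0,1],[-0.004,0,0,0,1],[-0.006,0,0,0,1],[-0.008,0,0,0,1],[-0.009,0,0,0,1]]])

```text
t: 14.25
position: [0.5561, -0.1649, 0.0445]
tool_rot: [-1.09, 1.384, -1.376]
ft_force: [-1.8, -2.0, 0.7]
finger_gap: 0.004
```

Request:
servo_tool(plan=[[[-0.001,0,0,0,1],[-0.003,0,0,0,1],[-0.004,0,0,0,1],[-0.006,0,0,0,1],[-0.007,0,0,0,1]]])

```text
t: 14.67
position: [0.5578, -0.1578, 0.0445]
tool_rot: [-1.09, 1.384, -1.376]
ft_force: [-2.0, -2.2, -0.3]
finger_gap: 0.002
```

Request:
servo_tool(plan=[[[-0.001,0,0,0,1],[-0.003,0,0,0,1],[-0.004,0,0,0,1],[-0.006,0,0,0,1],[-0.007,0,0,0,1]]])

```text
t: 15.08
position: [0.5594, -0.1507, 0.0445]
tool_rot: [-1.09, 1.384, -1.376]
ft_force: [-1.2, -2.6, 0.1]
finger_gap: 0.006
```

Request:
servo_tool(plan=[[[-0.001,0,0,0,1],[-0.003,0,0,0,1],[-0.004,0,0,0,1],[-0.006,0,0,0,1],[-0.007,0,0,0,1]]])

```text
t: 15.5
position: [0.561, -0.144, 0.0445]
tool_rot: [-1.09, 1.384, -1.376]
ft_force: [-3.3, -5.6, 0.3]
finger_gap: 0.004
```

The push has risen from about 2.9 to 6.2 N along the rail, which suggests the buffer. A few more mm will confirm it.

Request:
servo_tool(plan=[[[-0.001,0,0,0,1],[-0.002,0,0,0,1],[-0.003,0,0,0,1],[-0.004,0,0,0,1],[-0.004,0,0,0,1]]])

```text
t: 15.92
position: [0.5618, -0.1406, 0.0445]
tool_rot: [-1.091, 1.384, -1.376]
ft_force: [-4.6, -7.5, -0.1]
finger_gap: 0.005
```

Request:
servo_tool(plan=[[[-0.001,0,0,0,1],[-0.002,0,0,0,1],[-0.002,0,0,0,1],[-0.002,0,0,0,1]]])

```text
t: 16.25
position: [0.562, -0.1395, 0.0445]
tool_rot: [-1.092, 1.383, -1.378]
ft_force: [-3.1, -9.6, 0.2]
finger_gap: 0.005
```

Confirmed: the force climbs steadily to about 10 N, well below 22 N. I'll back off slowly and then lift away.

Request:
servo_tool(plan=[[[0.001,0,0,0,1],[0.002,0,0,0,1],[0.003,0,0,0,1],[0.005,0,0,0,1],[0.008,0,0,0,1]]])

```text
t: 16.67
position: [0.5604, -0.1469, 0.0446]
tool_rot: [-1.092, 1.383, -1.377]
ft_force: [-0.7, 0.8, 0.3]
finger_gap: 0.005
```

Request:
servo_tool(plan=[[[0.01,0,0,0,1],[0.03,0,0,0,1],[0.05,-0.01,0,0,1],[0.06,-0.04,0,0,1],[0.06,-0.08,0,0,1]]])

```text
t: 17.08
position: [0.5448, -0.2072, 0.123]
tool_rot: [-1.093, 1.389, -1.375]
ft_force: [0.5, -0.5, -0.0]
finger_gap: 0.004
```

Request:
servo_tool(plan=[[[0,-0.03,0,0,1],[0,-0.05,0,0,1],[0,-0.05,0,0,1],[0,-0.05,0,0,1],[0,-0.05,0,0,1]]])

```text
t: 17.5
position: [0.5447, -0.2074, 0.1718]
tool_rot: [-1.093, 1.39, -1.374]
ft_force: [-0.1, 0.4, -0.6]
finger_gap: 0.005
```

```bash
python3 -c "
from h import *
go(.5365,-.247,.045)
f=grab_frame('wrist')
cv2.imwrite('pics/w5.png',f['color'][...,::-1])
for n in ('tab_back','canister','carriage'): print(n,pinpoint('wrist',n)[:1])
g=grab_frame('scene')
cv2.imwrite('pics/s5.png',g['color'][...,::-1])
print(pinpoint('scene','canister'),pinpoint('scene','tab_back'))
"
```

```text
t 17.5 pos [ 0.5447 -0.2074  0.1718] F [-0.1  0.4 -0.6] gap 0.005 shift [0.0406 0.1267 0.0026] turn -0.02 tilt [-0.01   0.004 -1.   ]
tab_back [{'xyz': [0.562, -0.1361, 0.0505], 'conf': 0.8}]
canister [{'xyz': [0.5663, -0.1348, 0.0523], 'conf': 0.65}]
carriage []
[{'xyz': [0.5818, -0.0613, 0.0224], 'conf': 0.59}] [{'xyz': [0.5649, -0.1339, 0.0477], 'conf': 0.58}]
```

View pics/s5.png

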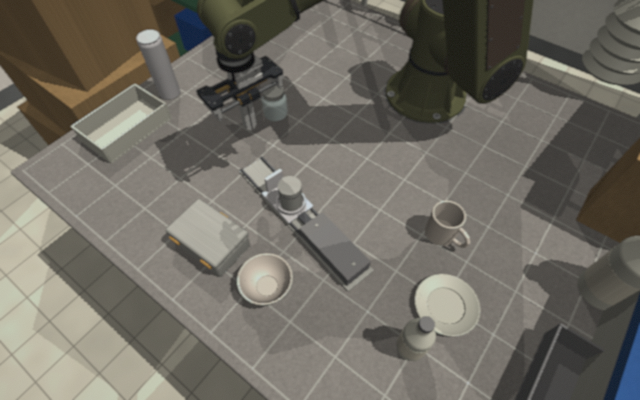

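The canister stands upright in the cup at (290,195) with the carriage up to the dock. The arm is clear and the other things look undisturbed.

```bash
python3 -c "
from station import *
print(hand_in())"
```

```text
the job is handed in; nothing more can be done
None
```

The job is handed in at about 17.5 s of robot time. The canister stands in the cup and the carriage has been left against the hidden stop.

- **Placing:** I set the canister in the cup with the carriage still at its start. The floor was felt at the expected height. After release the networks put the canister at z = 0.020 m, about 2 mm from the cup centre.
- **Breaking loose:** About 11 N of push, in small steps, freed the carriage. It then slid with about 3 N of drag, moving slowly all the way.
- **Stop:** After about 105 mm of travel the push rose from about 3 to 6, 8 and then 10 N. That matches the spring buffer and an estimated 6 mm of squeeze. I then backed off slowly and lifted clear, with the force on the tool back to about zero.
- **Last checks:** The scene camera put the canister upright at z ≈ 0.022 m, about 74 mm ahead of the tab back, where 73 mm is expected. The other things look unmoved, but I judged that by eye only.

**Doubtful or unmeasured:**
- The last wrist-camera reading of the canister, (0.566, -0.135, 0.052), disagreed. It falls on the tab, so I took it for a mix-up.
- The squeeze left after release can't be measured directly. By the task's description it should be about 2.5 mm.

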